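# Isolate the car lift and swing out its lockout hasp

## Task

The car lift is due for service: on the isolator box with the red handle and yellow plate, turn the handle anticlockwise all the way from the green dot to its off stop at the black dot. Then take the knob of the orange lockout hasp on the same box and swing the hasp out clockwise, to its stop, so that its padlock holes stand out beyond the side of the box. Leave the other isolator (black handle, white plate) switched on with its hasp folded in, and let go of everything.

Things in the scene. Friction and masses are not known exactly. Their poses are not given: they have to be found in the camera images.
- lift_isolator: the lift's isolator: grey box 110 (x) x 160 (y) x 60 mm high, fixed to the bench, with a yellow 92 mm square plate (top 62 mm above the bench) under a red handle. Origin: centre of its underside, on the bench; z up. The handle axis is vertical at x 0, y +30 mm in this frame; the hasp pivot is vertical at x -40, y -60 mm. Mounting feet reach 112 mm either side in y. The box may stand to the left or the right of the other isolator, turned up to 20 degrees
- lift_handle (a joint): angle of the red handle, rad, growing anticlockwise seen from above: 0 = on (bar along the box's x axis, white pointer stripe towards the green dot on its +x side), 1.047 (60 degrees, stop) = off, stripe at the black dot. It starts at 0 to 0.2, turns stiffly (about 0.12 N m) and stays where it is left
- lift_handle_grip (a point): point on the axis of the red handle, 92 mm above the bench, inside its grip bar. The bar is 68 long x 16 wide, from 68 to 104 mm above the bench, centred on the axis (a disc of 26 mm radius lies under it, top at 68 mm). The point's x axis runs along the bar towards the pointer end, y across it (the 16 mm to grip), z up, and it turns with the handle
- lift_hasp (a joint): angle of the lift isolator's hasp, rad, growing clockwise seen from above: 0 = folded in, lying along the box's x axis; 1.4 (80 degrees, stop) = swung out towards the box's -y side. It starts at 0 to 0.15, moves stiffly (about 1 N at the knob) and stays where it is left
- lift_hasp_knob (a point): centre of the black upright round knob (16 mm diameter, from 65 to 100 mm above the bench, the point at 90 mm) at the end of the hasp, an orange tongue 26 mm wide and 5 mm thick lying on the box top. The knob stands 80 mm from the hasp pivot and moves on a level arc about it; the point's x axis points from the pivot to the knob, z up
- other_handle (a joint): angle of the black handle of the other isolator (same box, white plate): 0 = on, 1.047 = off. It starts at 0 to 0.2 and is to be left there
- other_hasp (a joint): angle of the other isolator's hasp: 0 = folded in, 1.4 = swung out. It starts at 0 to 0.15 and is to be left there

How it is judged:
By the outcome, as a careful person would: the job done as asked, in the order asked, and still so for the second after the job is handed in, with the robot touching nothing.
It also fails if it takes over 42 s, if anything falls off the work surface, if the arm or the gripper's body presses on something with over 40 N, if the wrist force passes 120 N, or if a joint passes its speed limit or range.

## Robot

A 6-joint arm with a two-finger parallel gripper is mounted at the origin on a cart in front of the work surface, level with it; the furniture and walls round the work are solid. World frame = base frame: x ahead of the robot, y to its left, z up, the work surface at z = 0. Lengths are in mm, angles in rad, forces in N, time in s.
With the tool pointing down it reaches from about 300 to 775 mm from the base axis. Payload 14.6 kg.
Tool frame: the origin (TCP) lies at the very end of the fingers, on their centre line; the grasp point (between the pads) lies manip.grip_depth behind it (manip.grip_depth is the distance from the TCP to the grasp point, in mm); x points along the fingers, z is the direction in which the jaws open and shut, and the axes are right-handed (so a half turn about x gives the same grasp; the last joint's range is limited). The gripper opens to 94 mm and grips with 3 to 60 N. Pads are 16 mm wide; open, the fingers measure 119 mm over their backs; the gripper's body (75 mm by 177 mm) begins 78 mm behind the grasp point.
Start: joints at [-1.41, 0.3, 1.521, -0, 1.321, -0.067], TCP at [124.203, -535.783, 205.446] pointing down, gripper open.
Joint ranges: [-3.03, 3.03], [-0.79, 2.21], [0.23, 2.52], [-1.04, 4.18], [0, 3.07], [-2.55, 2.55]. Speed limits (rad/s): [2.22, 2.22, 2.57, 3.14, 3.14, 3.14].

## Interface

Orientations are given as [roll, pitch, yaw] about the fixed x, y, z axes, in that order (R = Rz(yaw) Ry(pitch) Rx(roll)).
In Python, from cell import manip gives the robot as it stands.
- The arm moves only by the tool step_arm, never from a script. Its argument "commands" is one flat list of numbers, 7 for each row, row after row: the shift along the tool's x, y, z in m, then the turn, a rotation vector about the tool's x, y, z in degrees, then the finger opening in m, from 0 to 0.094. A call has 1 to 5 rows; each row shifts and turns the commanded pose from where the row before left it, along the tool's axes as they then stand; what a row does not reach is not made up. A row lasts 1/8 s, in which the tool goes at most 62.5 mm and 10.7 degrees, less where a joint would pass 70% of its speed; a pose out of reach is approached as far as the arm can. A call with a gripper value outside its range is refused whole. The fingers move at their own pace and stop on an object; "squeeze" is the grip in N (left out, the last holds). Time passes only in rows, so rows that do not move let the fingers close. It gives the time, the measured TCP pose, the force and the opening at its end, in the units of the state.
- manip.read_state(): the state, without advancing time (a new reading comes with each control period).
- manip.camera(name): name is "scene" or "side" or "wrist"; returns the picture (400x640x3 uint8, red, green, blue); there is no depth.
- manip.camera_model(name): a dict with "intrinsics" (3x3 intrinsics, pixels), "origin" and "orientation" of the camera in the world; the wrist camera has in their place "tool_from_camera" (4x4, takes a point from camera to tool coordinates, whose origin is the TCP and whose axes are the tool frame's). Camera axes: x right, y up, looking along -z (the intrinsics and any distortion apply to the point x, -y, -z); pixel columns grow to the right and rows downward; lengths in mm; the calibration is good to about 2 mm. The wrist camera is an equidistant fisheye: a pixel r from the principal point sees the ray r / f radians off the axis. A picture is of the moment at which its call begins: read the wrist's pose just before it. camera_model takes no time and is no camera call.
- manip.sign_off(): hands the job in, once; it reports no verdict.
Trained networks look in the newest picture that a camera, given by its name, has taken for a name from the list of things; names that differ only in an ending like _2 or _b are one class to them, and where a whole thing is asked for, a point or a joint stands for the part that bears it (a point fixed in the world has none). Each returns a list of dicts, best first, with "score" (0 to 1); they miss things now and then, are a little off and sometimes report something else, mostly with a low value. They report only what shows in the picture. A call takes as long as a camera call.
- manip.find_in(thing, camera): "centre" ([row, column] in pixels, amid what is visible of it).
- manip.outline_of(thing, camera): "pixels" (400x640 bool, what is visible of it) and "centre" ([row, column] in pixels, amid what is visible of it).
The state is a dict: "clock": time; "joints": joint angles; "qd": joint speeds; "effort": joint torques, N m; "eef_pos": TCP position; "eef_rot": TCP orientation; "wrist_force": force on the tool from outside, world axes, zero at the start; "moment": the same for the moment, N m; "finger_gap": finger opening in mm.
Only numpy, scipy, OpenCV 4.12 (cv2) and the standard library are available. Lean on these libraries where they do the work, as an engineer would, in place of code of your own. Each camera call takes 0.05 s, during which the arm holds its last target. There are 200 camera calls.

## Working session

There is one attempt and no reset: what is moved stays moved. The work goes in short steps, Python scripts to look and compute and a tool call to move; the robot and the scene stay as the last step left them, time stands still between calls to the robot, and variables do not carry over. Pictures are saved under pics/ and viewed, about 8 in all and at most 12, crops included, and the job is handed in when it is done.

Besides the shell and the picture viewer there is one more tool, called after "Call:" as name(argument=value, ...) on one line, values as JSON. step_arm: Moves the arm, as the interface text tells. Its arguments: {"type":"object","properties":{"commands":{"type":"array"},"squeeze":{"type":"number"}},"required":["commands"]}

```bash
mkdir -p pics; ls; python3 - <<'E'
from cell import manip
import cv2,numpy as np
print(manip.grip_depth)
s=manip.read_state();print(s)
for c in("scene","side"):
    im=manip.camera(c);cv2.imwrite(f"pics/{c}0.png",im[:,:,::-1]);print(c,manip.camera_model(c))
    for t in("lift_isolator","lift_handle","lift_hasp_knob","other_handle","other_hasp"):
        print(t,[(np.round(d["centre"]),round(d["score"],2)) for d in manip.find_in(t,c)][:3])
print(manip.camera_model("wrist"))
E
```

```text
pics
18.8
{'clock': 0.0, 'joints': array([-1.40959935e+00,  3.00482553e-01,  1.52161851e+00, -4.39586547e-05,
        1.32066838e+00, -6.65866292e-02]), 'qd': array([ 4.98377620e-04,  5.14290946e-06, -1.08777246e-03, -1.10746996e-03,
        5.47318396e-04, -1.13637242e-04]), 'effort': array([-8.16627271e-04, -5.31809092e+01, -3.52740777e+01,  7.08568026e-02,
        2.44136655e-02, -9.26714347e-05]), 'eef_pos': array([ 124.14982378, -535.526313  ,  204.86420795]), 'eef_rot': array([3.11117161, 1.56961877, 1.7681698 ]), 'wrist_force': array([ 0.95811327, -0.09461401,  0.06926335]), 'moment': array([-5.23769355e-05, -1.75399527e-02, -2.20980886e-02]), 'finger_gap': 93.63240914641806}
scene {'intrinsics': array([[515.82507362,   0.        , 319.68236406],
       [  0.        , 515.82507362, 198.03226301],
       [  0.        ,   0.        ,   1.        ]]), 'origin': array([ 65.41872977, 598.84349687, 959.91470799]), 'orientation': array([ 0.69281791,  0.00268973, -2.46677462])}
lift_isolator [(array([271., 267.]), 0.74), (array([248., 287.]), 0.5)]
lift_handle [(array([274., 253.]), 0
[... 508 characters left out ...]
]), 0.63)]
lift_hasp_knob [(array([252., 317.]), 0.88)]
other_handle [(array([172., 330.]), 0.85)]
other_hasp [(array([254., 316.]), 0.65), (array([156., 326.]), 0.54)]
{'intrinsics': array([[309.70691629,   0.        , 315.68060665],
       [  0.        , 309.70691629, 192.28539383],
       [  0.        ,   0.        ,   1.        ]]), 'tool_from_camera': array([[-3.31264615e-04,  2.37109543e-01, -9.71482864e-01,
        -1.79163619e+02],
       [ 1.35125426e-03,  9.71482136e-01,  2.37108905e-01,
         6.82633161e+01],
       [ 9.99999032e-01, -1.23417457e-03, -6.42212935e-04,
         1.01836582e+00],
       [ 0.00000000e+00,  0.00000000e+00,  0.00000000e+00,
         1.00000000e+00]])}
```

View pics/scene0.png

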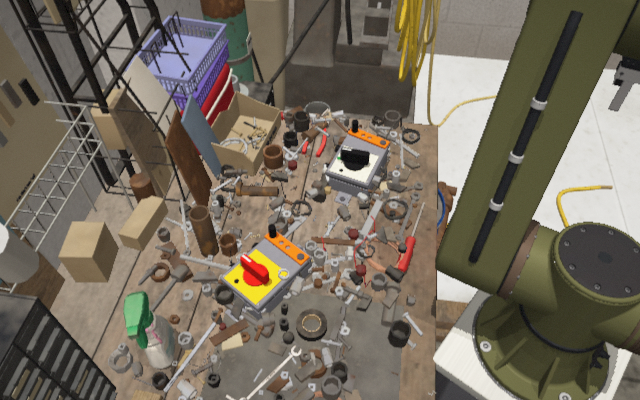

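View pics/side0.png

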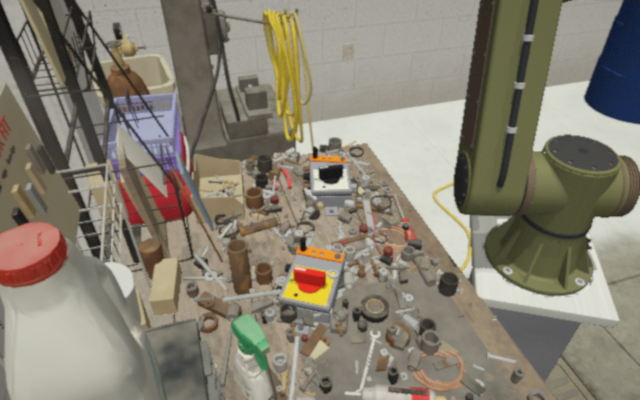

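```bash
cat > h.py <<'E'
import numpy as np,cv2
from cell import manip
from scipy.spatial.transform import Rotation as R
def ray(cam,rc):
    m=manip.camera_model(cam);K=m["intrinsics"];u=(rc[1]-K[0,2])/K[0,0];v=(rc[0]-K[1,2])/K[1,1]
    if cam!="wrist":
        return m["origin"],R.from_euler("xyz",m["orientation"]).apply([u,-v,-1])
    r=np.hypot(u,v);k=np.sin(r)/max(r,1e-9)
    s=manip.read_state();Rt=R.from_euler("xyz",s["eef_rot"]);T=m["tool_from_camera"]
    return s["eef_pos"]+Rt.apply(T[:3,3]),Rt.apply(T[:3,:3]@np.array([u*k,-v*k,-np.cos(r)]))
def hit(cam,rc,z):
    o,d=ray(cam,rc);return (o+d*(z-o[2])/d[2])[:2]
E
python3 - <<'E'
from h import *
for c,l in(("scene",dict(h=(274,253),k=(248,286),oh=(155,353))),("side",dict(h=(283,309),k=(252,317),oh=(172,330)))):
    for n,p in l.items(): print(c,n,hit(c,p,85))
E
```

```text
scene h [502.27745943 266.35902188]
scene k [491.9600413  179.54055062]
scene oh [ 542.01077011 -119.30907444]
side h [504.22348287 275.88493291]
side k [507.24861473 186.50230313]
side oh [ 537.63463667 -113.42455996]
```

```bash
python3 - <<'E'
from h import *
print(R.from_euler("xyz",manip.read_state()["eef_rot"]).as_matrix().round(3))
for c,l in(("scene",dict(h=(268,256,100),k=(225,271,100),bottle=(300,133,230))),("side",dict(h=(275,310,100),k=(239,303,100),bottle=(320,240,230)))):
    for n,p in l.items(): print(c,n,hit(c,p[:2],p[2]))
E
```

```text
[[ 0.     0.974  0.226]
 [ 0.     0.226 -0.974]
 [-1.     0.    -0.   ]]
scene h [499.5473972 258.5420626]
scene k [546.79347854 162.77704123]
scene bottle [545.49223199 474.56508887]
side h [504.01330691 267.37896056]
side k [542.91385683 168.54429792]
side bottle [559.58655886 488.91850214]
```

Call:
step_arm(commands=[0, 0.027, -0.034, 0, 0, 0, 0.094, 0, 0.027, -0.034, 0, 0, 0, 0.094, 0, 0.027, -0.034, 0, 0, 0, 0.094, 0, 0.027, -0.034, 0, 0, 0, 0.094, 0, 0.027, -0.034, 0, 0, 0, 0.094])

```text
clock: 1.23
eef_pos: [217.7, -338.4, 205.6]
eef_rot: [0.312, 1.57, -1.032]
wrist_force: [0.1, -1.0, -0.7]
finger_gap: 94.0
```

Call:
step_arm(commands=[0, 0.027, -0.034, 0, 0, 0, 0.094, 0, 0.027, -0.034, 0, 0, 0, 0.094, 0, 0.027, -0.034, 0, 0, 0, 0.094, 0, 0.027, -0.034, 0, 0, 0, 0.094, 0, 0.027, -0.034, 0, 0, 0, 0.094])

```text
clock: 1.85
eef_pos: [310.9, -142.3, 205.7]
eef_rot: [0.791, 1.57, -0.552]
wrist_force: [0.2, -1.2, 0.8]
finger_gap: 94.0
```

Call:
step_arm(commands=[0, 0.027, -0.034, 0, 0, 0, 0.07, 0, 0.027, -0.034, 0, 0, 0, 0.06, 0, 0.027, -0.034, 0, 0, 0, 0.05, 0, 0.027, -0.034, 0, 0, 0, 0.05, 0, 0.027, -0.034, 0, 0, 0, 0.05])

```text
clock: 2.48
eef_pos: [404.1, 54.0, 205.7]
eef_rot: [1.318, 1.57, -0.025]
wrist_force: [0.4, -1.3, 0.7]
finger_gap: 50.6
```

Call:
step_arm(commands=[0, 0.027, -0.034, 0, 0, 0, 0.05, 0, 0.027, -0.034, 0, 0, 0, 0.05, 0, 0.027, -0.034, 0, 0, 0, 0.05, 0, 0.027, -0.034, 0, 0, 0, 0.05, 0, 0.027, -0.034, 0, 0, 0, 0.05])

```text
clock: 3.1
eef_pos: [497.1, 250.0, 205.4]
eef_rot: [1.562, 1.571, 0.219]
wrist_force: [1.0, -1.3, 0.8]
finger_gap: 50.1
```

```bash
python3 - <<'E'
from h import *
s=manip.read_state();print(s["clock"],s["eef_pos"],s["joints"].round(2),R.from_euler("xyz",s["eef_rot"]).as_matrix().round(3))
im=manip.camera("wrist");cv2.imwrite("pics/w1.png",im[:,:,::-1])
for t in("lift_handle","lift_handle_grip","lift_hasp_knob"):
    print(t,[(np.round(d["centre"]),round(d["score"],2)) for d in manip.find_in(t,"wrist")][:3])
E
```

```text
3.1 [497.14503689 250.03304531 205.44334166] [ 0.4   0.31  1.5  -0.    1.32  1.74] [[ 0.     0.974  0.226]
 [ 0.     0.226 -0.974]
 [-1.     0.     0.   ]]
lift_handle [(array([174., 309.]), 0.66)]
lift_handle_grip [(array([174., 310.]), 0.82)]
lift_hasp_knob [(array([190., 394.]), 0.8)]
```

View pics/w1.png

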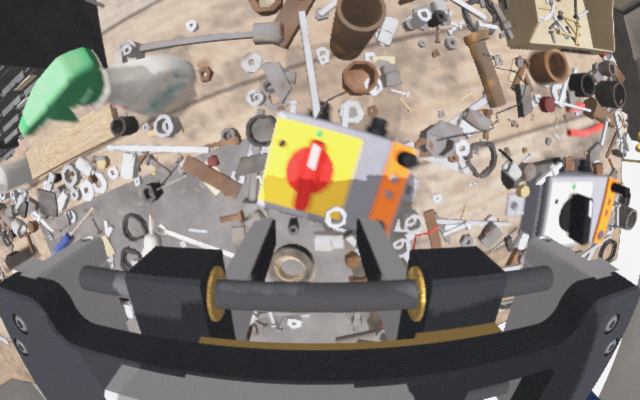

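```bash
python3 - <<'E'
from h import *
im=cv2.imread("pics/w1.png");c=cv2.resize(im[95:245,245:435],None,fx=4,fy=4,interpolation=cv2.INTER_CUBIC);cv2.imwrite("pics/c1.png",c)
h=cv2.cvtColor(im,cv2.COLOR_BGR2HSV)
y=((h[...,0]>20)&(h[...,0]<35)&(h[...,1]>150)&(h[...,2]>100)).astype(np.uint8);y[240:]=0
r=((h[...,0]<5)|(h[...,0]>172))&(h[...,1]>120)&(h[...,2]>60)
o=(h[...,0]>6)&(h[...,0]<18)&(h[...,1]>190)&(h[...,2]>150)
W=lambda m,z:np.array([hit("wrist",p,z) for p in np.argwhere(m) if 100<p[0]<240 and 250<p[1]<425],np.float32)
for n,m,z in(("plate",y,62),("orange",o,65)):
    p=W(m,z);print(n,cv2.minAreaRect(p),p.mean(0))
for z in (68,104):
    p=W(r,z);print("red",len(p),cv2.minAreaRect(p))
E
```

```text
Traceback (most recent call last):
  File "h.py", line 12, in hit
    o,d=ray(cam,rc);return (o+d*(z-o[2])/d[2])[:2]
        ~~~^^^^^^^^
  File "h.py", line 9, in ray
    s=manip.read_state();Rt=R.from_euler("xyz",s["eef_rot"]);T=m["tool_from_camera"]
ValueError: time passes only in moves, steps and waits
```

View pics/c1.png

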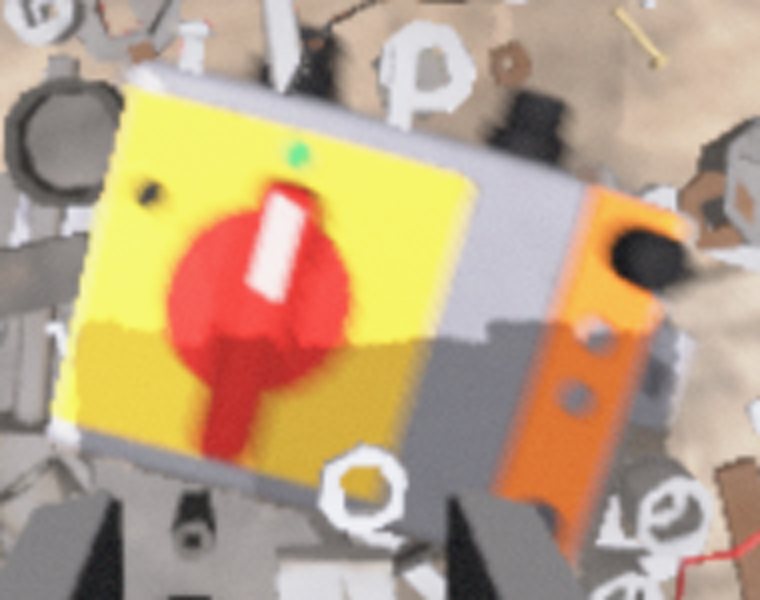

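```bash
sed -i 's/^def ray/_S={}\ndef st():\n    if "s" not in _S:_S["s"]=manip.read_state()\n    return _S["s"]\ndef ray/; s/s=manip.read_state();Rt/s=st();Rt/' h.py; python3 - <<'E'
from h import *
f=lambda x,y,z:hit("wrist",(y/4+95-.4,x/4+245-.4),z)
c=[f(x,y,62) for x,y in((130,90),(472,180),(55,415))]
print("plate",c,"centre",(c[1]+c[2])/2,[np.linalg.norm(c[0]-c[i]) for i in(1,2)])
d=c[0]-c[1];e=c[0]-c[2];print("yaw",np.degrees([np.arctan2(-d[0],d[1]),np.arctan2(e[1],e[0])]))
print("disc",f(260,300,68))
a,b=f(290,192,104),f(220,455,104);print("bar",a,b,(a+b)/2,np.linalg.norm(a-b),np.degrees(np.arctan2(*(a-b)[::-1])))
print("knob",f(645,255,100),"green",f(298,154,62),"black",f(149,192,62))
a,b=f(598,335,65),f(576,398,65);print("hasp",np.degrees(np.arctan2(*(a-b)[::-1])))
E
```

```text
plate [array([555.47415781, 302.33553528]), array([552.96657756, 210.36014906]), array([465.73314985, 304.39521845])] centre [509.3498637  257.37768376] [np.float64(92.00956269748188), np.float64(89.7646411734299)]
yaw [-1.56170242 -1.31478842]
disc [510.08918901 257.15689971]
bar [541.87162605 256.84625347] [477.90712776 258.78403989] [509.88937691 257.81514668] 63.99384390363136 -1.73522875210059
knob [547.46969605 171.49947342] green [548.78489633 256.1240956 ] black [530.47147533 291.70366208]
hasp -3.421953710340205
```

Call:
step_arm(commands=[0.02, 0.0143, -0.0044, 0, 0, 0, 0.05, 0.02, 0, 0, 7.4, 0, 0, 0.05, 0.02, 0, 0, 7.4, 0, 0, 0.05, 0.03, 0, 0, 0, 0, 0, 0.05, 0.02, 0, 0, 0, 0, 0, 0.05], squeeze=45)

```text
clock: 3.92
eef_pos: [509.2, 254.9, 94.6]
eef_rot: [-1.019, 1.57, -2.622]
wrist_force: [0.4, -0.5, 1.0]
finger_gap: 49.9
```

Call:
step_arm(commands=[0, 0, 0, 0, 0, 0, 0.05])

```text
clock: 4.05
eef_pos: [508.9, 255.0, 94.7]
eef_rot: [-1.122, 1.569, -2.724]
wrist_force: [0.0, -0.4, 0.7]
finger_gap: 50.0
```

```bash
python3 - <<'E'
from h import *
s=manip.read_state();print(s["clock"],s["eef_pos"],R.from_euler("xyz",s["eef_rot"]).as_matrix().round(3),s["wrist_force"])
im=manip.camera("wrist");cv2.imwrite("pics/w2.png",im[:,:,::-1])
E
```

```text
4.05 [508.92806175 255.00900626  94.67750883] [[-0.002  1.    -0.031]
 [-0.001 -0.031 -1.   ]
 [-1.    -0.002  0.001]] [ 0.04503847 -0.43338397  0.68516595]
```

View pics/w2.png

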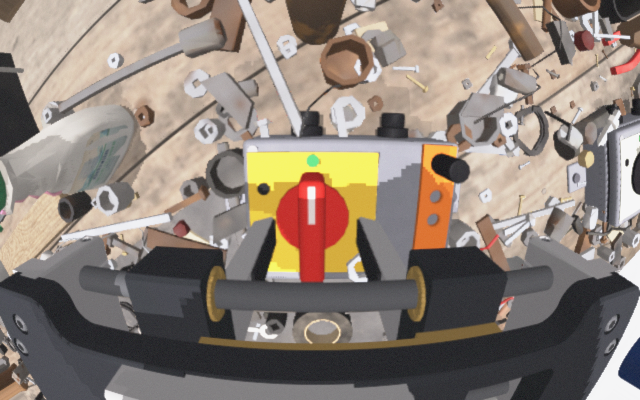

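Call:
step_arm(commands=[0.01, 0.001, -0.0024, 0, 0, 0, 0.05, 0.009, 0, 0, 0, 0, 0, 0.05, 0, 0, 0, 0, 0, 0, 0.012, 0, 0, 0, 0, 0, 0, 0.012, 0, 0, 0, 0, 0, 0, 0.012])

```text
clock: 4.72
eef_pos: [510.8, 258.6, 76.8]
eef_rot: [2.024, 1.57, 0.423]
wrist_force: [-0.4, -0.0, 0.2]
finger_gap: 23.7
```

Call:
step_arm(commands=[0, 0, 0, 0, 0, 0, 0.012, 0, 0, 0, 0, 0, 0, 0.012, 0, 0, 0, 0, 0, 0, 0.012])

```text
clock: 5.1
eef_pos: [510.8, 257.5, 76.7]
eef_rot: [-0.094, 1.569, -1.696]
wrist_force: [-1.9, -8.0, 3.2]
finger_gap: 15.7
```

Call:
step_arm(commands=[0, 0, 0, -7, 0, 0, 0.012, 0, 0, 0, -7, 0, 0, 0.012, 0, 0, 0, -7, 0, 0, 0.012, 0, 0, 0, -7, 0, 0, 0.012, 0, 0, 0, -7, 0, 0, 0.012])

```text
clock: 5.72
eef_pos: [510.5, 258.8, 76.7]
eef_rot: [3.095, 1.57, 2.108]
wrist_force: [-2.8, 2.9, 3.1]
finger_gap: 15.6
```

```bash
cat > s.py <<'E'
from h import *
s=manip.read_state();M=R.from_euler("xyz",s["eef_rot"]).as_matrix()
print(s["clock"],s["eef_pos"].round(1),"heading",np.degrees(np.arctan2(M[1,1],M[0,1])).round(1),"F",s["wrist_force"].round(1),"M",s["moment"].round(2),s["finger_gap"],s["joints"].round(2))
E
python3 s.py
```

```text
5.725 [510.5 258.8  76.7] heading 33.5 F [-2.8  2.9  3.1] M [ 0.52  0.73 -0.14] 15.59898281439051 [0.4  0.48 1.58 0.   1.07 1.39]
```

Call:
step_arm(commands=[0, 0, 0, -7, 0, 0, 0.012, 0, 0, 0, -7, 0, 0, 0.012, 0, 0, 0, -7, 0, 0, 0.012, 0, 0, 0, -4, 0, 0, 0.012, 0, 0, 0, -1.5, 0, 0, 0.012])

```text
clock: 6.35
eef_pos: [509.7, 259.5, 76.7]
eef_rot: [2.979, 1.568, 2.453]
wrist_force: [-7.8, 5.2, 4.3]
finger_gap: 15.6
```

Call:
step_arm(commands=[0, 0, 0, -1, 0, 0, 0.012, 0, 0, 0, 0, 0, 0, 0.012])

```text
clock: 6.6
eef_pos: [509.8, 259.5, 76.7]
eef_rot: [2.911, 1.568, 2.4]
wrist_force: [-8.5, 6.0, 4.0]
finger_gap: 15.7
```

```bash
python3 s.py
```

```text
6.6 [509.8 259.5  76.7] heading 60.7 F [-8.5  6.   4. ] M [ 1.11  1.56 -0.87] 15.727863648916564 [0.41 0.48 1.58 0.   1.07 0.92]
```

Call:
step_arm(commands=[0, 0, 0, 0, 0, 0, 0.04, 0, 0, 0, 0, 0, 0, 0.04, -0.03, 0, 0, 0, 0, 0, 0.04, -0.05, 0, 0, 0, 0, 0, 0.04, -0.03, 0, 0, 0, 0, 0, 0.04], squeeze=25)

```text
clock: 7.22
eef_pos: [511.2, 258.5, 189.0]
eef_rot: [0.836, 1.568, 0.326]
wrist_force: [-0.5, 0.0, 0.1]
finger_gap: 39.6
```

Call:
step_arm(commands=[0, 0, 0, 0, 0, 0, 0.04])

```text
clock: 7.35
eef_pos: [511.6, 258.7, 188.7]
eef_rot: [0.873, 1.567, 0.363]
wrist_force: [0.3, -0.4, 0.2]
finger_gap: 39.8
```

```bash
python3 s.py; python3 - <<'E'
from h import *
s=st();im=manip.camera("wrist");cv2.imwrite("pics/w3.png",cv2.resize(im[60:300,200:520,::-1],None,fx=2.5,fy=2.5,interpolation=cv2.INTER_CUBIC))
E
```

```text
7.35 [511.6 258.7 188.7] heading 60.7 F [ 0.3 -0.4  0.2] M [-0.01 -0.03  0.  ] 39.845898671037936 [ 0.4   0.36  1.48 -0.    1.3   0.92]
```

View pics/w3.png

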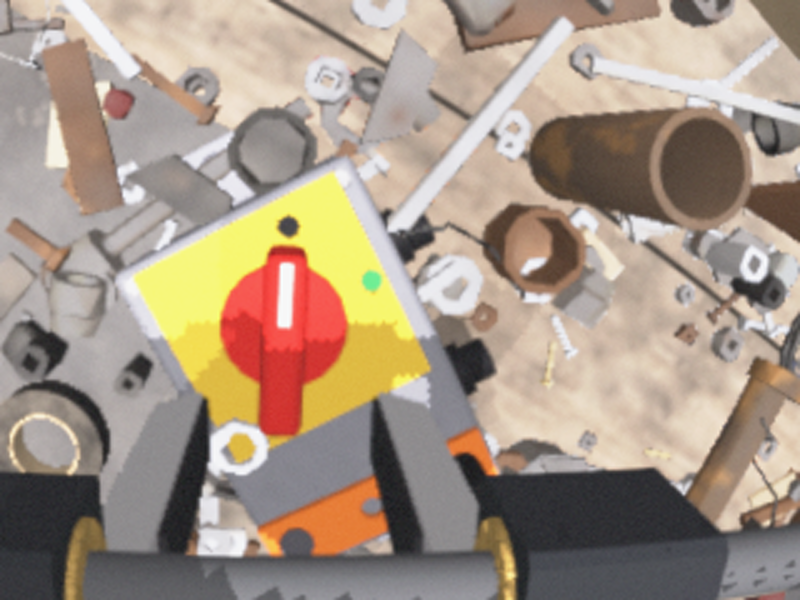

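Call:
step_arm(commands=[0, -0.022, 0.025, 0, 0, 0, 0.04, 0, -0.021, 0.025, 0, 0, 0, 0.04, 0.02, -0.021, 0.025, 0, 0, 0, 0.04, 0.02, 0, 0, 0, 0, 0, 0.04, 0, 0, 0, 0, 0, 0, 0.04])

```text
clock: 8.02
eef_pos: [543.8, 165.4, 143.8]
eef_rot: [-2.391, 1.566, -2.902]
wrist_force: [-0.2, 1.0, -0.2]
finger_gap: 40.3
```

```bash
python3 s.py; python3 - <<'E'
from h import *
s=st();im=manip.camera("wrist");cv2.imwrite("pics/w4.png",cv2.resize(im[60:300,200:520,::-1],None,fx=2.5,fy=2.5,interpolation=cv2.INTER_CUBIC))
E
```

```text
8.025 [543.8 165.4 143.8] heading 60.7 F [-0.2  1.  -0.2] M [-0.05 -0.05  0.02] 40.26915722335687 [ 0.23  0.4   1.54 -0.    1.21  0.74]
```

View pics/w4.png

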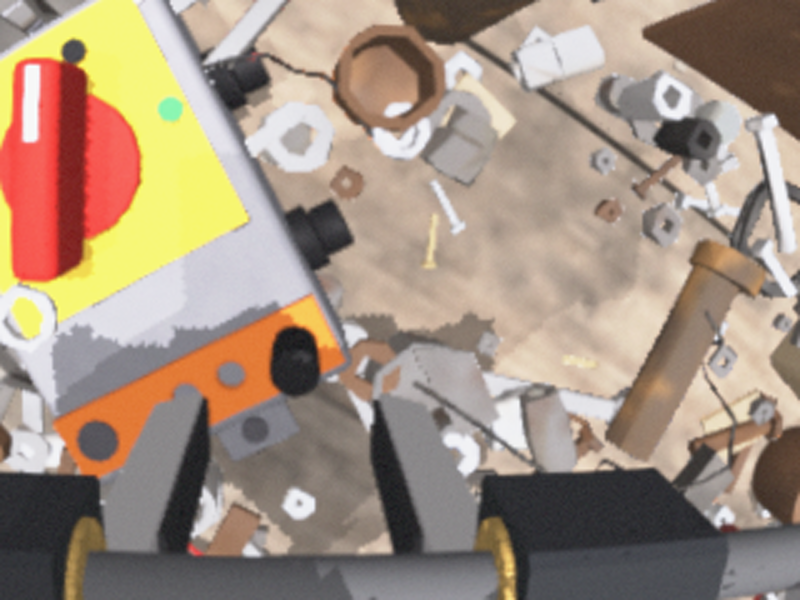

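```bash
python3 - <<'E'
from h import *
f=lambda x,y,z:hit("wrist",(y/2.5+60-.3,x/2.5+200-.3),z)
print("knob",f(297,373,100),f(293,345,65))
piv=f(98,440,65);print("pivot",piv)
a,b=f(37,60,104),f(35,278,104);print("bar",(a+b)/2,np.degrees(np.arctan2(*(a-b)[::-1])))
E
```

```text
knob [546.56894845 164.28040427] [545.34172843 164.39412658]
pivot [465.06959714 167.6195906 ]
bar [509.86563704 256.69388535] 58.33310856593439
```

Call:
step_arm(commands=[0.025, 0, 0.0024, 0, 0, 0, 0.04, 0.025, 0, 0, 0, 0, 0, 0.04, 0.018, 0, 0, 0, 0, 0, 0.04, 0, 0, 0, 0, 0, 0, 0.01, 0, 0, 0, 0, 0, 0, 0.01])

```text
clock: 8.7
eef_pos: [547.4, 165.1, 79.5]
eef_rot: [0.758, 1.569, 0.248]
wrist_force: [-0.5, 0.2, 0.0]
finger_gap: 23.4
```

Call:
step_arm(commands=[0, 0, 0, 0, 0, 0, 0.01, 0, 0, 0, 0, 0, 0, 0.01, 0, 0, 0, 0, 0, 0, 0.01])

```text
clock: 9.07
eef_pos: [545.9, 165.1, 79.3]
eef_rot: [-2.645, 1.568, 3.128]
wrist_force: [-11.9, -0.4, 6.8]
finger_gap: 15.1
```

```bash
python3 s.py
```

```text
9.075 [545.9 165.1  79.3] heading 60.8 F [-11.9  -0.4   6.8] M [-0.04  2.18  0.04] 15.148022483759641 [0.23 0.48 1.59 0.   1.08 0.74]
```

Call:
step_arm(commands=[0, -0.009, 0.0038, 7, 0, 0, 0.01, 0, -0.009, 0.0038, 7, 0, 0, 0.01, 0, -0.009, 0.0038, 7, 0, 0, 0.01, 0, -0.009, 0.0038, 7, 0, 0, 0.01, 0, -0.009, 0.0038, 7, 0, 0, 0.01])

```text
clock: 9.7
eef_pos: [529.4, 120.1, 79.3]
eef_rot: [-2.727, 1.569, 2.431]
wrist_force: [-8.6, 4.3, 5.4]
finger_gap: 15.4
```

```bash
python3 s.py
```

```text
9.7 [529.4 120.1  79.3] heading 25.5 F [-8.6  4.3  5.4] M [1.   1.62 0.1 ] 15.359574913628958 [0.16 0.42 1.67 0.   1.05 1.28]
```

Call:
step_arm(commands=[0, -0.009, 0.0038, 7, 0, 0, 0.01, 0, -0.009, 0.0038, 7, 0, 0, 0.01, 0, -0.009, 0.0038, 7, 0, 0, 0.01, 0, -0.009, 0.0038, 7, 0, 0, 0.01, 0, -0.009, 0.0038, 7, 0, 0, 0.01])

```text
clock: 10.32
eef_pos: [490.6, 92.4, 79.4]
eef_rot: [2.045, 1.57, 0.309]
wrist_force: [-1.4, 2.7, 2.7]
finger_gap: 15.3
```

Call:
step_arm(commands=[0, -0.009, 0.0038, 7, 0, 0, 0.01, 0, -0.004, 0.0016, 3, 0, 0, 0.01, 0, 0, 0, 0, 0, 0, 0.01])

```text
clock: 10.7
eef_pos: [477.3, 89.4, 79.4]
eef_rot: [1.735, 1.569, -0.171]
wrist_force: [-0.7, -3.4, 3.6]
finger_gap: 15.1
```

```bash
python3 s.py
```

```text
10.7 [477.3  89.4  79.4] heading -19.2 F [-0.7 -3.4  3.6] M [-0.58  0.15  0.05] 15.118235247168634 [ 0.11  0.31  1.83 -0.    1.    2.02]
```

Call:
step_arm(commands=[0, -0.004, 0.0016, 0, 0, 0, 0.01, 0, 0, 0, 0, 0, 0, 0.01])

```text
clock: 10.95
eef_pos: [475.8, 89.6, 79.8]
eef_rot: [1.997, 1.562, 0.092]
wrist_force: [19.2, -0.7, -6.9]
finger_gap: 15.5
```

```bash
python3 s.py
```

```text
10.95 [475.8  89.6  79.8] heading -19.2 F [19.2 -0.7 -6.9] M [-0.14 -3.54 -0.04] 15.489974843162981 [ 0.11  0.3   1.84 -0.    0.99  2.02]
```

Call:
step_arm(commands=[0, 0, 0, 0, 0, 0, 0.04, 0, 0, 0, 0, 0, 0, 0.04, -0.03, 0, 0, 0, 0, 0, 0.04, -0.05, 0, 0, 0, 0, 0, 0.04, -0.05, 0, 0, 0, 0, 0, 0.04])

```text
clock: 11.58
eef_pos: [472.1, 89.5, 209.9]
eef_rot: [-1.266, 1.57, 3.112]
wrist_force: [0.4, 1.0, -0.2]
finger_gap: 39.9
```

Call:
step_arm(commands=[0, -0.05, 0, 0, 0, 0, 0.04, 0, -0.05, 0, 0, 0, 0, 0.04, 0, 0, 0, 0, 0, 0, 0.04])

```text
clock: 11.95
eef_pos: [376.3, 123.1, 208.8]
eef_rot: [2.547, 1.57, 0.643]
wrist_force: [0.4, -0.0, -0.1]
finger_gap: 39.9
```

```bash
python3 s.py; python3 - <<'E'
from h import *
im=manip.camera("wrist");cv2.imwrite("pics/w5.png",im[:,:,::-1])
im=manip.camera("scene");cv2.imwrite("pics/s5.png",cv2.resize(im[100:340,200:440,::-1],None,fx=2.5,fy=2.5))
E
```

```text
11.95 [376.3 123.1 208.8] heading -19.1 F [ 0.4 -0.  -0.1] M [ 0.02 -0.05 -0.06] 39.90008592679472 [ 0.22 -0.06  1.91  0.    1.28  2.13]
```

View pics/w5.png

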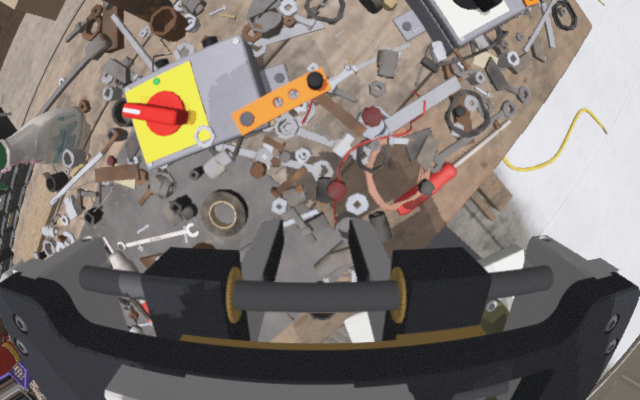

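View pics/s5.png

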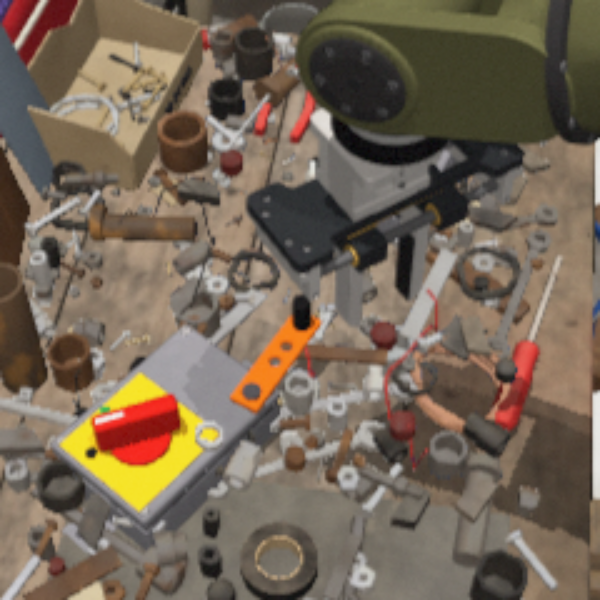

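```bash
python3 - <<'E'
from h import *
f=lambda x,y,z:hit("wrist",(y,x),z)
k,p=f(316,79,98),f(246.5,119,65);print("hasp",k,p,np.degrees(np.arctan2(*(k-p)[::-1])))
a,b=f(123,110,104),f(186,116,104);print("bar",(a+b)/2,np.degrees(np.arctan2(*(a-b)[::-1])))
print(manip.sign_off())
E
```

```text
hasp [477.89319231  86.57225889] [467.35759331 167.44588691] -82.57774224123578
bar [508.29534069 248.53177564] 61.50018038889068
the job is handed in; nothing more can be done
None
```

The job is done and handed in, with about 12 s of the 42 s used.

- **Handle:** I turned the red handle anticlockwise until it hit its stop, where the wrist moment rose to about 0.9 N m. Two checks put it at off: a close look gave 60° from on, and a rougher look from further away gave 63°. The white stripe points at the black dot.
- **Hasp:** I then swung the orange hasp out clockwise by its knob until it pressed on its stop at about 19 N. The last look gave 81° from the box's x axis against an expected 80°, within measuring error. The padlock holes stand out beyond the side of the box.
- **Everything else:** I never touched the other isolator. Its handle and hasp are only partly in view in the last pictures, and I took no fresh measurement of them. The gripper is open and about 100 mm clear of the hasp, at about 209 mm above the bench, with near-zero wrist force.

No checks failed.

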